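Free the drooping bolt and hold the curing box door ajar

ROBOT

A 6-joint arm with a two-finger parallel gripper is mounted at the origin on the work surface. World frame = base frame: x ahead of the robot, y to its left, z up, the work surface at z = 0. Lengths are in mm, angles in degrees, forces in N, time in s.
With the tool pointing down it reaches from about 350 to 850 mm from the base axis. Payload 8.1 kg.
Tool frame: the origin (TCP) lies at the very end of the fingers, on their centre line; the grasp point (between the pads) lies 19 mm behind it (r.grip_depth is the distance from the TCP to the grasp point, in mm); y points along the fingers, z is the direction in which the jaws open and shut, and the axes are right-handed (so a half turn about y gives the same grasp; the last joint's range is limited). The gripper opens to 85 mm and grips with 20 to 120 N. Pads are 22 mm wide; open, the fingers measure 114 mm over their backs; the gripper's body (76 mm by 85 mm) begins 54 mm behind the grasp point. The pads swing forward as they close: fully open they stand 13 mm farther back than shut.
Start: joints at [-4.893, 7.471, 85.268, -0, 87.261, -4.893], TCP at [600.004, 0.022, 231.292] pointing down, gripper open.
Joint ranges: [-169.43, 169.43], [-51.17, 129.36], [1.28, 143.12], [-76.62, 256.62], [0, 156.53], [-152.29, 152.29]. Speed limits (degrees/s): [136.94, 136.94, 159.86, 180, 180, 180].

INTERFACE

Orientations are given as [roll, pitch, yaw] about the fixed x, y, z axes, in that order (R = Rz(yaw) Ry(pitch) Rx(roll)).
In Python, from bench import readout, eyes, r gives the robot as it stands. The module is installed in compiled form; this text tells all that it offers.
- The arm moves only by the tool move_arm, never from a script. Its argument "motion" is text: rows parted by semicolons, each of 6 numbers parted by spaces: the shift along the world's x, y, z in cm, then the turn, a rotation vector about the world's x, y, z in degrees. A call has 1 to 10 rows; each row is the pose to reach, as a shift and turn from the pose commanded when the call began; what a row does not reach only later rows make up. A row lasts 1/12 s, in which the tool goes at most 41.7 mm and 7.16 degrees, less where a joint would pass 70% of its speed; a pose out of reach is approached as far as the arm can. A call with a gripper value outside its range is refused whole. "fingers" is the finger opening in cm, from 0 to 8.54, set as the call begins (left out, the last holds). The fingers move at their own pace and stop on an object; "squeeze" is the grip in N (left out, the last holds). Time passes only in rows, so rows that repeat a pose let the fingers close. It gives the time, the measured TCP pose, the force and the opening at its end, in the units of the state.
- readout.sense(): the state, without advancing time (a new reading comes with each control period).
- eyes.snapshot(name): name is "scene" or "side" or "wrist"; returns a dict with "image" (384x512x3 uint8, blue, green, red), "fx", "fy", "cx", "cy" (pixels), "dist_coeffs" ([k1, k2, p1, p2, k3] as OpenCV has them; the pictures are not rectified), "world_to_cam" (4x4, takes a point from world to camera coordinates). Camera axes: x right, y down, z forward; pixel columns grow to the right and rows downward; lengths in mm; the calibration is good to about 2 mm. A picture is of the moment at which its call begins. There is no depth.
- r.hand_in(): hands the job in, once; it reports no verdict.
The state is a dict: "time": time; "joint_pos": joint angles; "qd": joint speeds; "joint_efforts": joint torques, N m; "tool_pos": TCP position; "tcp_rot": TCP orientation; "ft_force": force on the tool from outside, world axes, zero at the start; "wrist_torque": the same for the moment, N m; "finger_gap": finger opening in mm.
Only numpy, scipy, OpenCV 4.12 (cv2) and the standard library are available. Lean on these libraries where they do the work, as an engineer would, in place of code of your own. Each camera call takes 0.05 s, during which the arm holds its last target. There are 200 camera calls.

TASK

The UV curing box has finished with the splint inside and has to air before anyone reaches in. Push the large round button on its roof down to its stop to switch the lamp off, then take the red ball knob of the dropped door bolt, lift it so that the bolt's nose clears the bent-up lip of the keeper while you draw the bolt clear, and pull the spring-closed door open by the knob. Finish still gripping the knob, holding the door steady and ajar by about a hand's width (8 or 9 cm at its free edge), and leave the splint, tweezers, dish and knee spacer on the bench where they lie.

Things in the scene. Friction and masses are not known exactly. Their poses are not given: they have to be found in the camera images.
- uvbox: white UV curing box, fixed to the bench; 260 mm wide (its y), 220 mm deep (its x), roof 185 mm above the bench. Origin: centre of its underside, on the bench. Its front with the door looks along its -x, roughly to the robot; its y points along the front to the hinge side of the door; z up
- stop_button (a joint): the large round green push button on the roof of the curing box, 60 mm across in a black collar of 76 mm; value = how far it is pressed, 0 up to 0.010 m at its stop. Pressed straight down; spring, about 2 N to start and 6 N fully down; it springs back when let go
- stop_button_top (a point): centre of the top face of the green button, 26 mm above the roof while unpressed; it moves down with the button
- door (a joint): door on the front of the box, grey, 185 x 166 x 16 mm, amber window; value = opening in rad, 0 shut, growing as the free edge swings out to the box's -x, at most 1.7. Upright hinge at the box's +y end of the front. A spring shuts it: 0.24 N m at 0, 0.52 N m at 0.46 rad, where the gap at the free edge is 85 mm. Stays locked while the bolt's nose is in the keeper
- door_pin (a point): point on the upright hinge line of the door, at the height of the dropped bolt (150 mm above the bench); does not move with the door
- barrel (a joint): lift of the bolt: its plate and guides hang on two loose screws in upright slots, so the whole bolt has dropped on the door; value = height in m above the dropped position, 0 (it falls back there by its own weight, 2 to 3 N) to 0.016 at the end of the slots
- bolt (a joint): how far the bolt is drawn (m, along the door towards the hinge): 0 home, 0.042 fully drawn; starts at 0 to 0.005, stays where left (friction 1.2 N). While dropped, its nose is hooked 8 mm deep behind the keeper's bent-up lip and stops at 0.008; lifted more than 8 mm it passes over. Past 0.018 the door is free, at 0.027 the nose is past the lip, above 0.030 it counts as drawn clear
- bolt_knob: red ball knob of the bolt, 26 mm across, origin at its centre, on an upright 8 mm stem 60 mm above the bolt's rod: about 210 mm above the bench, 25 mm higher than the roof, 18 mm in front of the door's face. Moves with bolt, lift and door; its z is up, its y along the bolt to the hinge (drawing moves it that way), its x into the door
- keeper: steel bracket beside the door's free edge that takes the nose of the bolt: a floor, a front cheek (towards the robot) and at its mouth the bent-up lip; open at the top. Origin and axes as those of the curing box; the lip lies at x -0.143, y -0.085, its top at z 0.143 in that frame
- jaw_splint: white resin jaw splint, horseshoe about 60 x 75 x 13 mm, lying loose; origin in the middle of its underside; to be left alone
- tweezers: orange tweezers, 140 mm long, 8 mm high, lying loose; to be left alone
- petri_dish: stainless petri dish, 92 mm across, 16 mm high, loose; to be left alone
- knee_spacer: black nylon knee spacer, two-lobed, 48 x 86 x 15 mm, loose; to be left alone

How it is judged:
By the outcome, as a careful person would: the job done as asked, in the order asked, and still so for the second after the job is handed in, while the arm keeps its last pose, push and grip.
It also fails if it takes over 45 s, if anything falls off the work surface, if the arm or the gripper's body presses on something with over 40 N, if the wrist force passes 120 N, or if a joint passes its speed limit or range.

## Working session

There is one attempt and no reset: what is moved stays moved. The work goes in short steps, Python scripts to look and compute and a tool call to move; the robot and the scene stay as the last step left them, time stands still between calls to the robot, and variables do not carry over. Pictures are saved under pics/ and viewed, about 8 in all and at most 12, crops included, and the job is handed in when it is done.

Besides the shell and the picture viewer there is one more tool, called after ">>>" by a JSON object that holds its "api" and its "payload". move_arm: Moves the arm, as the interface text tells. Its arguments: {"type":"object","properties":{"motion":{"type":"string"},"fingers":{"type":"number"},"squeeze":{"type":"number"}},"required":["motion"]}

```bash
mkdir -p pics; cat > h.py <<'E'
import numpy as np, cv2
from bench import readout, eyes, r
def snap(n,f,crop=None,s=1):
    d=eyes.snapshot(n); im=d["image"]
    np.savez("pics/"+f+".npz",**d)
    if crop: im=im[crop[1]:crop[3],crop[0]:crop[2]]
    if s!=1: im=cv2.resize(im,None,fx=s,fy=s,interpolation=cv2.INTER_CUBIC)
    cv2.imwrite("pics/"+f+".png",im)
    return d
def K(d): return np.array([[d["fx"],0,d["cx"]],[0,d["fy"],d["cy"]],[0,0,1.]])
def ray(d,uv):
    p=cv2.undistortPoints(np.array([[uv]],float),K(d),np.array(d["dist_coeffs"],float)).ravel()
    T=np.array(d["world_to_cam"]); R=T[:3,:3]; o=-R.T@T[:3,3]; v=R.T@np.array([p[0],p[1],1]); return o,v/np.linalg.norm(v)
def atz(d,uv,z):
    o,v=ray(d,uv); return o+v*(z-o[2])/v[2]
def tri(obs):
    A=np.zeros((3,3));b=np.zeros(3)
    for d,uv in obs:
        o,v=ray(d,uv);P=np.eye(3)-np.outer(v,v);A+=P;b+=P@o
    x=np.linalg.solve(A,b)
    return x,[np.linalg.norm((np.eye(3)-np.outer(v,v))@(x-o)) for o,v in (ray(d,uv) for d,uv in obs)]
def proj(d,p):
    T=np.array(d["world_to_cam"]);return cv2.projectPoints(np.array(p,float).reshape(-1,3),cv2.Rodrigues(T[:3,:3])[0],T[:3,3],K(d),np.array(d["dist_coeffs"],float))[0].reshape(-1,2)
E
python3 - <<'E'
from h import *
a=snap("scene","a1");b=snap("side","b1");c=snap("wrist","c1")
im=np.hstack([a["image"],b["image"]]);cv2.imwrite("pics/ab.png",cv2.resize(im,(800,300)))
for d in(a,b,c):print(ray(d,(256,192)))
for n,d in(("a",a),("b",b)):
    hsv=cv2.cvtColor(d["image"],cv2.COLOR_BGR2HSV)
    for nm,lo,hi in(("red0",(0,150,60),(6,255,255)),("red1",(172,150,60),(180,255,255)),("green",(45,100,40),(85,255,255))):
        m=cv2.inRange(hsv,lo,hi);k,_,st,ce=cv2.connectedComponentsWithStats(m)
        print(n,nm,[(st[i].tolist(),ce[i].round(1).tolist()) for i in range(1,k) if st[i][4]>30])
print(readout.sense())
E
```

```text
(array([ 642.35438365, -740.09804351,  890.20440858]), array([-0.10422515,  0.71328757, -0.69307861]))
(array([144.23404937, 993.21031931, 910.71647113]), array([ 0.32008299, -0.75440208, -0.57308322]))
(array([600.55743417,  66.11834727, 372.6070784 ]), array([-0.01653607, -0.26077542, -0.96525786]))
a red0 []
a red1 []
a green [([308, 154, 16, 16, 136], [316.6, 162.9])]
b red0 []
b red1 []
b green [([386, 0, 44, 24, 913], [406.6, 10.7]), ([197, 185, 20, 12, 175], [206.9, 190.3])]
{'time': 0.15, 'joint_pos': array([-4.89073774e+00,  7.50769033e+00,  8.53179544e+01, -1.73821490e-03,
        8.72618617e+01, -4.89196087e+00]), 'qd': array([-0.04414965, -0.14286844, -0.28598838, -0.1229075 , -0.12750179,
       -0.04686268]), 'joint_efforts': array([ 1.01583330e-03, -5.70061326e+01, -5.01160097e+01, -1.39109225e-04,
        9.69119486e-03, -7.10949371e-05]), 'tool_pos': array([5.99548888e+02, 7.41619004e-02, 2.30430292e+02]), 'tcp_rot': array([-9.00873357e+01,  5.73251431e-03, -8.99986969e+01]), 'ft_force': array([ 0.93292327, -0.11118603, -0.12875899]), 'wrist_torque': array([ 0.04232563,  0.00785659, -0.01878328]), 'finger_gap': 85.38285485953419}
```

View pics/a1.png

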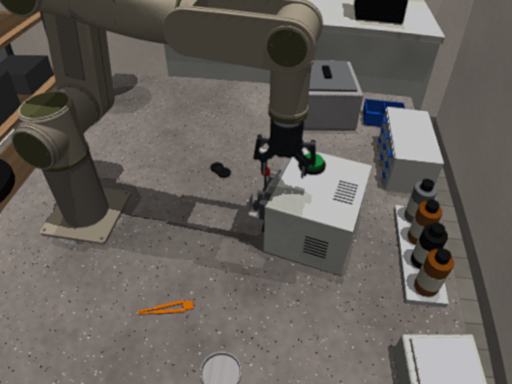

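View pics/b1.png

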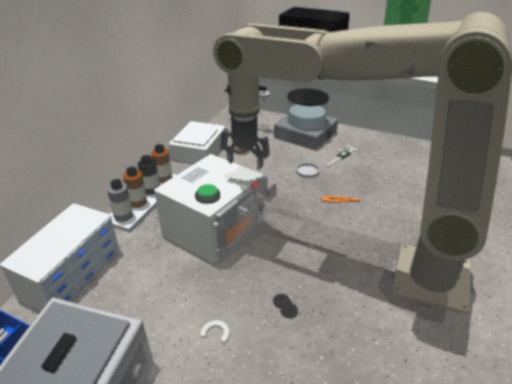

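The scene camera shows the box at about (320,210) with the gripper near the knob (267,172). The side camera shows the box at (215,200), the button at (207,190) and the front facing the robot. I'll enlarge both.

```bash
python3 - <<'E'
import cv2,numpy as np
a=cv2.imread("pics/a1.png")[130:280,235:385];b=cv2.imread("pics/b1.png")[140:270,150:280]
a=cv2.resize(a,(600,600),interpolation=cv2.INTER_CUBIC);b=cv2.resize(b,(600,600),interpolation=cv2.INTER_CUBIC)
cv2.imwrite("pics/za.png",a);cv2.imwrite("pics/zb.png",b)
E
```

```text
(no output)
```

View pics/za.png

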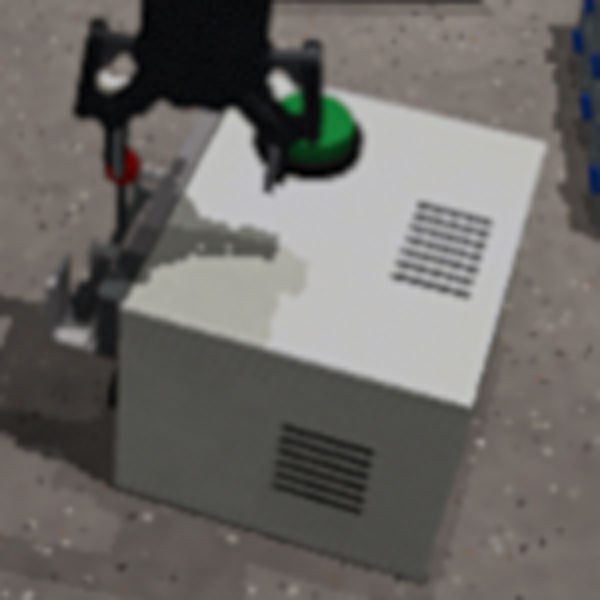

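View pics/zb.png

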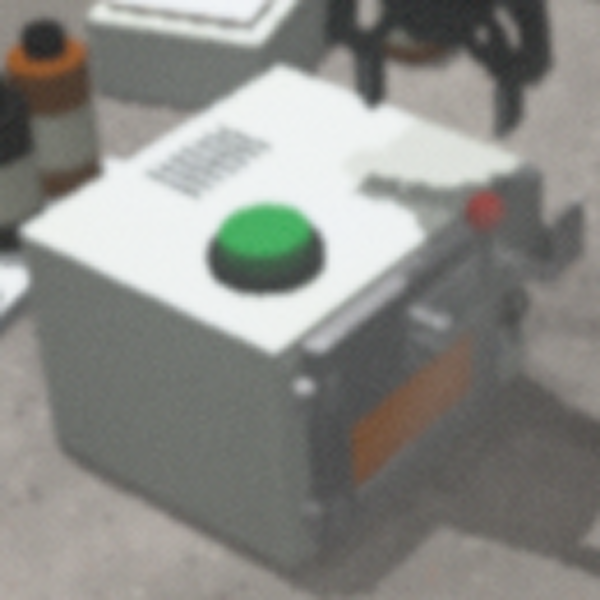

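```bash
cat > m.py <<'E'
from h import *
from scipy.optimize import least_squares
a=dict(np.load("pics/a1.npz"));b=dict(np.load("pics/b1.npz"))
ua=lambda x,y:((x+.5)/4-.5+235,(y+.5)/4-.5+130)
s=600/130;ub=lambda x,y:((x+.5)/s-.5+150,(y+.5)/s-.5+140)
X,Y=110,130
obs=[(a,ua(127,307),(-X,-Y,185)),(a,ua(472,407),(X,-Y,185)),(a,ua(547,145),(X,Y,185)),(a,ua(115,487),(-X,-Y,0)),(a,ua(425,580),(X,-Y,0)),
(b,ub(273,353),(-X,Y,185)),(b,ub(22,230),(X,Y,185)),(b,ub(283,66),(X,-Y,185)),(b,ub(65,447),(X,Y,0))]
def pts(p):
    c,s_=np.cos(p[2]),np.sin(p[2]);R=np.array([[c,-s_,0],[s_,c,0],[0,0,1]]);return lambda q:R@np.array(q)+[p[0],p[1],0]
def f(p):
    return np.concatenate([proj(d,pts(p)(q))[0]-uv for d,uv,q in obs])
so=least_squares(f,[700,-50,0],loss="soft_l1");print("box",so.x[:2],np.degrees(so.x[2]));print(f(so.x).reshape(-1,2).round(1).tolist())
k=tri([(a,ua(123,167)),(b,ub(486,211))]);print("knob",k)
W=pts(so.x);Ri=np.array([W((1,0,0))-W((0,0,0)),W((0,1,0))-W((0,0,0)),[0,0,1]])
loc=lambda p:Ri@(np.array(p)-W((0,0,0)))
print("knob in box",loc(k[0]))
g=atz(b,ub(265,230),211);print("button",g,loc(g)); 
print("lip",W((-143,-85,143)))
for n,q in(("a",a),("b",b)):print(n,proj(q,[600,0,231]))
E
python3 m.py
```

```text
box [701.84307695  41.72597151] -12.91344057390563
[[-1.5, -0.3], [0.1, -0.1], [0.1, -0.7], [0.0, 0.8], [-0.7, 1.6], [0.3, -0.1], [-0.6, 0.1], [-0.6, 0.1], [-1.9, -0.1]]
knob (array([552.14600338,  40.46335219, 209.80543553]), [np.float64(0.27983648917894677), np.float64(0.2798364891788286)])
knob in box [-145.62888585  -34.68480427  209.80543553]
button [670.09257389 114.43271931 211.        ] [-47.19590932  63.77234325 211.        ]
lip [543.46402342  -9.16681189 143.        ]
a [[282.36615354 177.51967074]]
b [[245.35717961 169.02408901]]
```

>>> {"api": "move_arm", "payload": {"motion": "0 0 3 0 0 7; 2 3 4 0 0 14; 4.5 6 4 0 0 21; 6 9 4 0 0 28; 7 11.4 4 0 0 35; 7 11.4 4 0 0 42; 7 11.4 3 0 0 49; 7 11.4 2 0 0 56; 7 11.4 1 0 0 63; 7 11.4 0 0 0 70", "fingers": 0, "squeeze": 40}}

```text
time: 0.98
tool_pos: [669.8, 114.2, 230.2]
tcp_rot: [-90.0, 0.0, -19.6]
ft_force: [-1.3, 0.8, 0.4]
finger_gap: 0.0
```

>>> {"api": "move_arm", "payload": {"motion": "0 0 -1.5 0 0 7; 0 0 -1.9 0 0 7; 0 0 -2.2 0 0 7; 0 0 -2.5 0 0 7; 0 0 -2.7 0 0 7; 0 0 -2.7 0 0 7"}}

```text
time: 1.48
tool_pos: [670.2, 114.0, 205.0]
tcp_rot: [-90.0, -0.0, -13.1]
ft_force: [-2.6, -0.3, 3.5]
finger_gap: -0.1
```

>>> {"api": "move_arm", "payload": {"motion": "0 0 -0.2 0 0 0; 0 0 -0.4 0 0 0; 0 0 -0.5 0 0 0; 0 0 -0.6 0 0 0; 0 0 -0.6 0 0 0; 0 0 -0.6 0 0 0"}}

```text
time: 1.98
tool_pos: [670.6, 114.1, 201.0]
tcp_rot: [-90.0, -0.1, -13.0]
ft_force: [-6.7, -0.2, 14.0]
finger_gap: -0.5
```

```bash
python3 - <<'E'
from h import *
print({k:v.round(1) for k,v in readout.sense().items() if k in("tool_pos","ft_force")})
d=snap("side","b2",(150,130,280,260),4.6)
E
```

```text
{'tool_pos': array([670.6, 114.1, 201. ]), 'ft_force': array([-6.7, -0.2, 14. ])}
```

View pics/b2.png

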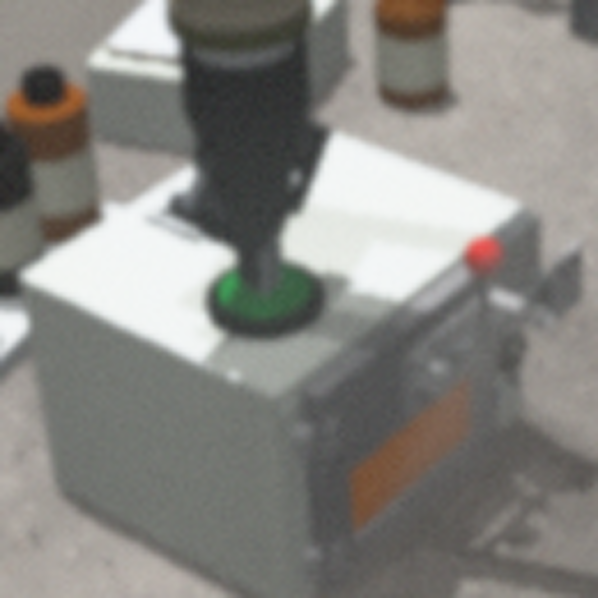

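Button at its stop: TCP z is 201.0, a 10 mm travel, at 14 N. Next I go to the knob.

>>> {"api": "move_arm", "payload": {"motion": "0 0 4 0 0 0; 0 0 8 0 0 0; -3 -1.8 8 0 0 0; -6 -3.7 8 0 0 0; -9 -5.6 8 0 0 0; -11.8 -7.4 8 0 0 0; -11.8 -7.4 7 0 0 0; -11.8 -7.4 7 0 0 0", "fingers": 6.5}}

```text
time: 2.7
tool_pos: [550.8, 39.2, 267.1]
tcp_rot: [-90.0, 0.0, -13.1]
ft_force: [1.1, -0.0, -1.0]
finger_gap: 65.4
```

```bash
python3 - <<'E'
from h import *
a=snap("scene","a3");b=snap("side","b3");c=snap("wrist","c3")
print(readout.sense()["tool_pos"])
P=[]
for d in(a,b,c):
    hsv=cv2.cvtColor(d["image"],cv2.COLOR_BGR2HSV)
    m=cv2.inRange(hsv,(0,110,70),(6,255,255))|cv2.inRange(hsv,(172,110,70),(180,255,255));k,_,st,ce=cv2.connectedComponentsWithStats(m)
    print([(st[i].tolist(),ce[i].round(1).tolist()) for i in range(1,k) if st[i][4]>15])
    print(proj(d,[552.1,40.5,209.8]))
E
```

```text
[552.6064544   40.36054221 268.37216212]
[([261, 167, 9, 8, 59], [265.1, 170.6])]
[[265.2543053  171.38860591]]
[]
[[254.82429001 185.31565255]]
[([243, 186, 41, 42, 1349], [262.7, 206.2])]
[[260.86945004 209.04539513]]
```

View pics/c3.png

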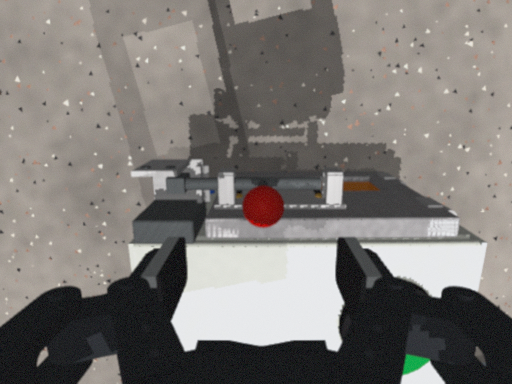

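The wrist camera shows the knob at (263,207), midway between the fingers. The projection of my estimate agrees within 2 mm.

>>> {"api": "move_arm", "payload": {"motion": "0 0 -3 0 0 0; 0 0 -6 0 0 0; 0 0 -7.3 0 0 0; 0 0 -7.8 0 0 0; 0 0 -7.8 0 0 0"}}

```text
time: 3.27
tool_pos: [551.6, 40.4, 189.0]
tcp_rot: [-90.0, 0.2, -13.0]
ft_force: [0.8, 0.2, 0.3]
finger_gap: 65.1
```

>>> {"api": "move_arm", "payload": {"motion": "0 0 0 0 0 0; 0 0 0 0 0 0; 0 0 0 0 0 0; 0 0 0 0 0 0; 0 0 0 0 0 0; 0 0 0 0 0 0", "fingers": 1.5, "squeeze": 50}}

```text
time: 3.77
tool_pos: [553.2, 40.0, 192.3]
tcp_rot: [-90.0, -0.2, -13.0]
ft_force: [-0.4, 0.7, 5.9]
finger_gap: 23.5
```

```bash
python3 - <<'E'
from h import *
s=readout.sense();print(s["tool_pos"],s["ft_force"],s["wrist_torque"],s["finger_gap"])
a=snap("scene","a4");b=snap("side","b4")
f=lambda d,x,y:cv2.resize(d["image"][y:y+75,x:x+75],(400,400),interpolation=cv2.INTER_CUBIC)
cv2.imwrite("pics/ab4.png",np.hstack([f(a,228,130),f(b,215,140)]))
E
```

```text
[553.15450205  40.04143086 192.32707417] [-0.40939198  0.68591537  5.88397071] [ 0.06178187 -0.01124888  0.05744467] 23.524438468875598
```

View pics/ab4.png

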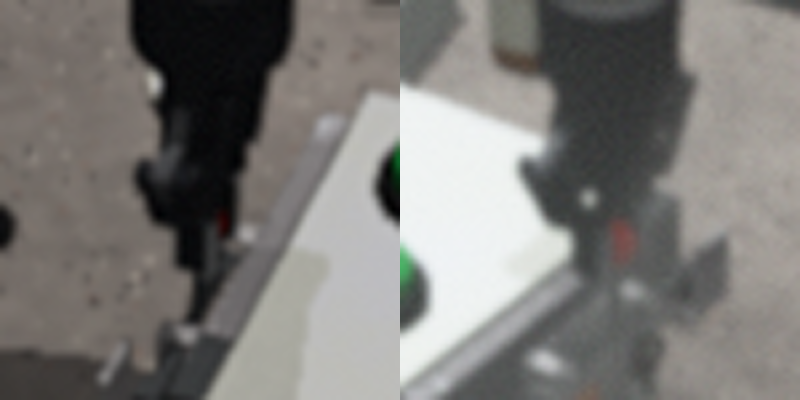

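>>> {"api": "move_arm", "payload": {"motion": "0 0 0.4 0 0 0; 0 0 0.8 0 0 0; 0 0 1.2 0 0 0; 0 0 1.5 0 0 0; 0 0 1.5 0 0 0; 0 0 1.5 0 0 0"}}

```text
time: 4.37
tool_pos: [552.2, 40.0, 205.5]
tcp_rot: [-90.0, -0.0, -13.0]
ft_force: [3.0, 0.6, -3.4]
finger_gap: 23.7
```

>>> {"api": "move_arm", "payload": {"motion": "0.1 0.5 0 0 0 0; 0.2 1 0 0 0 0; 0.35 1.5 0 0 0 0; 0.45 2 0 0 0 0; 0.55 2.5 0 0 0 0; 0.7 3 0 0 0 0; 0.75 3.3 0 0 0 0; 0.75 3.3 0 0 0 0"}}

```text
time: 5.03
tool_pos: [559.7, 74.0, 205.3]
tcp_rot: [-90.0, -0.0, -13.0]
ft_force: [4.0, 0.6, -2.3]
finger_gap: 23.3
```

```bash
cat >> m.py <<'E'
print("----")
c=dict(np.load("pics/c3.npz"))
def plx(d,uv,x):
    o,v=ray(d,uv);o=loc(o);v=Ri@v;return o+v*(x-o[0])/v[0]
for q in((303,385),(315,507)):
  for x in(-110,-118,-126):print("hinge side",x,plx(b,ub(*q),x).round(1))
for q in((207,222),(457,222),(205,237),(484,241),(131,241)):
  for z in(176,185):print("wrist",q,z,loc(atz(c,q,z)).round(1))
print("tcp now local",loc([559.7,74,205]))
E
python3 m.py|sed -n '/----/,$p'
```

```text
----
hinge side -110 [-110.   107.3  145.3]
hinge side -118 [-118.   115.9  154.8]
hinge side -126 [-126.   124.5  164.3]
hinge side -110 [-110.   104.9   42.5]
hinge side -118 [-118.   113.5   53.3]
hinge side -126 [-126.   122.2   64. ]
wrist (207, 222) 176 [-124.9  -73.8  176. ]
wrist (207, 222) 185 [-128.2  -72.3  185. ]
wrist (457, 222) 176 [-124.1  110.2  176. ]
wrist (457, 222) 185 [-127.5  104.6  185. ]
wrist (205, 237) 176 [-113.2  -75.8  176. ]
wrist (205, 237) 185 [-116.9  -74.2  185. ]
wrist (484, 241) 176 [-108.7  133.8  176. ]
wrist (484, 241) 185 [-112.6  127.3  185. ]
wrist (131, 241) 176 [-109.9 -131.2  176. ]
wrist (131, 241) 185 [-113.8 -127.5  185. ]
tcp now local [-145.76066775   -0.30818074  205.        ]
```

```bash
cat > arc.py <<'E'
import numpy as np
from scipy.spatial.transform import Rotation as Ro
H=np.array([-118,112.]);k=np.array([-145.8,-.3]);y=Ro.from_euler('z',-12.9,degrees=True)
for t in np.arange(3,32,3):
    d=Ro.from_euler('z',-t,degrees=True).apply([*(k-H),0])[:2]-(k-H)
    print(t,(y.apply([*d,0])[:2]/10).round(2))
E
python3 arc.py
```

```text
3 [-0.53  0.29]
6 [-1.05  0.6 ]
9 [-1.55  0.94]
12 [-2.03  1.31]
15 [-2.49  1.7 ]
18 [-2.94  2.12]
21 [-3.35  2.56]
24 [-3.75  3.01]
27 [-4.12  3.49]
30 [-4.46  3.99]
```

>>> {"api": "move_arm", "payload": {"motion": "-0.25 0.15 0 0 0 -1.5; -0.55 0.3 0 0 0 -3; -0.8 0.45 0 0 0 -4.5; -1.05 0.6 0 0 0 -6; -1.3 0.75 0 0 0 -7.5; -1.55 0.95 0 0 0 -9; -1.55 0.95 0 0 0 -9; -1.55 0.95 0 0 0 -9"}}

```text
time: 5.7
tool_pos: [544.2, 82.5, 205.5]
tcp_rot: [-90.0, -0.0, -21.9]
ft_force: [3.5, -1.8, -3.2]
finger_gap: 23.3
```

>>> {"api": "move_arm", "payload": {"motion": "-0.25 0.2 0 0 0 -1.5; -0.5 0.35 0 0 0 -3; -0.7 0.55 0 0 0 -4.5; -0.95 0.75 0 0 0 -6; -1.15 0.95 0 0 0 -7.5; -1.4 1.15 0 0 0 -9; -1.4 1.15 0 0 0 -9; -1.4 1.15 0 0 0 -9"}}

```text
time: 6.37
tool_pos: [530.2, 93.7, 205.4]
tcp_rot: [-90.0, -0.0, -30.9]
ft_force: [4.8, -3.1, -1.8]
finger_gap: 23.1
```

>>> {"api": "move_arm", "payload": {"motion": "-0.2 0.2 0 0 0 -1.5; -0.4 0.45 0 0 0 -3; -0.6 0.65 0 0 0 -4.5; -0.8 0.9 0 0 0 -6; -1 1.1 0 0 0 -7.5; -1.1 1.3 0 0 0 -8.4; -1.1 1.3 0 0 0 -8.4; -1.1 1.3 0 0 0 -8.4; -1.1 1.3 0 0 0 -8.4; -1.1 1.3 0 0 0 -8.4"}}

```text
time: 7.2
tool_pos: [519.2, 106.6, 205.3]
tcp_rot: [-90.0, -0.0, -39.3]
ft_force: [3.2, -3.9, -2.3]
finger_gap: 23.5
```

```bash
python3 - <<'E'
from h import *
s=readout.sense();print(s["tool_pos"],s["ft_force"],s["finger_gap"])
a=snap("scene","a5");b=snap("side","b5");snap("wrist","c5")
f=lambda d,x,y:cv2.resize(d["image"][y:y+110,x:x+110],(400,400),interpolation=cv2.INTER_CUBIC)
cv2.imwrite("pics/ab5.png",np.vstack([np.hstack([f(a,215,140),f(b,195,150)])]))
E
```

```text
[519.1880857 106.6213375 205.2998988] [ 3.22093761 -3.93012913 -2.34932434] 23.547664030795815
```

View pics/ab5.png

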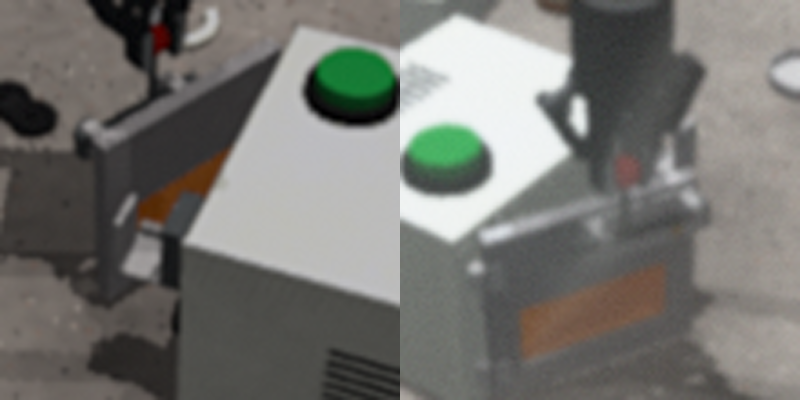

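View pics/c5.png

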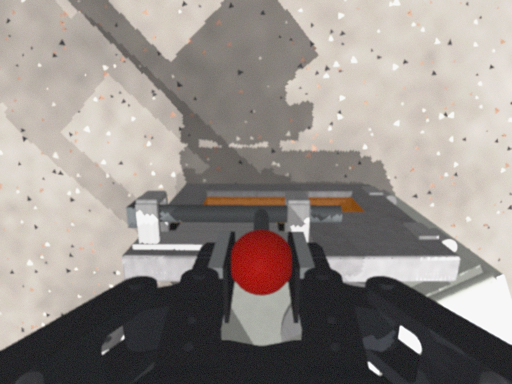

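```bash
cat >> m.py <<'E'
print("====")
a5=dict(np.load("pics/a5.npz"));c5=dict(np.load("pics/c5.npz"))
for z in(170,176,182):
  q=[loc(atz(c5,u,z)) for u in((124,257),(459,257),(124,281),(457,279))]
  for i,j in((0,1),(2,3)):
    d=q[j]-q[i];print(z,q[i][:2].round(1),q[j][:2].round(1),"len",np.hypot(*d[:2]).round(1),"ang",np.degrees(np.arctan2(-d[0],d[1])).round(2), np.degrees(np.arctan2(d[0],d[1])).round(2))
H=np.array([-118,112]);k0=np.array([-145.8,-.3])-H;k1=loc([519.2,106.6,205])[:2]-H
an=lambda v:np.degrees(np.arctan2(v[1],v[0]))
print("knob angle",an(k0)-an(k1),np.hypot(*k0),np.hypot(*k1))
w=lambda x,y:((x+.5)/(400/110)-.5+215,(y+.5)/(400/110)-.5+140)
for z in(172,176,180):print("scene free edge top front/back",loc(atz(a5,w(97,148),z)).round(1),loc(atz(a5,w(117,152),z)).round(1))
E
python3 m.py|sed -n '/====/,$p'
```

```text
====
170 [-208.3  -56.5] [-122.2  115.8] len 192.6 ang -26.53 26.53
170 [-195.3  -64.9] [-109.   110.5] len 195.5 ang -26.18 26.18
176 [-209.7  -52.8] [-126.6  113.7] len 186.1 ang -26.53 26.53
176 [-197.1  -61. ] [-113.8  108.5] len 188.9 ang -26.18 26.18
182 [-211.2  -49.2] [-130.9  111.5] len 179.6 ang -26.53 26.53
182 [-199.  -57.] [-118.6  106.6] len 182.3 ang -26.18 26.18
knob angle 25.85190250140549 115.6898007604819 116.52772617202507
scene free edge top front/back [-206.8  -51.9  172. ] [-191.5  -50.4  172. ]
scene free edge top front/back [-205.   -55.9  176. ] [-189.8  -54.4  176. ]
scene free edge top front/back [-203.2  -59.9  180. ] [-188.   -58.5  180. ]
```

>>> {"api": "move_arm", "payload": {"motion": "0 0 0 0 0 0; 0 0 0 0 0 0; 0 0 0 0 0 0; 0 0 0 0 0 0; 0 0 0 0 0 0; 0 0 0 0 0 0; 0 0 0 0 0 0; 0 0 0 0 0 0; 0 0 0 0 0 0; 0 0 0 0 0 0"}}

```text
time: 8.18
tool_pos: [519.2, 106.6, 205.3]
tcp_rot: [-90.0, -0.0, -39.3]
ft_force: [3.4, -3.5, -2.3]
finger_gap: 23.3
```

```bash
python3 - <<'E'
from h import *
a=np.load("pics/c5.npz")["image"];c=snap("wrist","c6")["image"]
print("image diff near door",np.abs(a[180:300,100:470].astype(int)-c[180:300,100:470]).mean(), readout.sense()["tool_pos"],readout.sense()["qd"].round(2))
print(r.hand_in())
E
```

```text
image diff near door 3.1658633633633633 [519.13598123 106.61239547 205.26469052] [ 0.01  0.03 -0.03  0.05 -0.08  0.05]
the job is handed in; nothing more can be done
None
```

The job is done and handed in at about 8 s. The arm is still gripping the knob and holding the door ajar.

- **Button:** I pressed it with closed fingers from 211 mm down to 201 mm, its full 10 mm, where it stopped against 14 N. It sprang back up when released.
- **Bolt:** I gripped the knob with 50 N, lifted it about 13 mm and drew it about 35 mm towards the hinge. There was no sign of it catching on the lip.
- **Door:** I pulled it open about 26° along its arc. The wrist picture gives 26.2–26.5° and the arm's position gives 25.9°, so the gap at the free edge is about 84–87 mm.
- **Last checks:** The pose held steady for a further second, the grip opening stayed at about 23.5 mm, and the force at the wrist was about 5 N.
- **Loose things:** The arm never went near the splint, tweezers, dish or spacer. I did not measure their positions again at the end.
- **Disagreements:** The fingers closed to 23.5 mm on a 26 mm knob, with about 6 N pushing up on the hand as they closed. The knob followed every later move, though. The bolt's draw is taken from the arm's travel and was not measured separately.

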